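Put the amber glass jar back on its cork disc

TASK

The amber glass jar belongs in the wooden caddy: pick it up with a light grip and set it down gently, upright and wholly on the cork disc in the caddy's free cell, then let go. The jar is thin glass, so do not squeeze it hard, press it down hard, tip it over or let it drop. Leave the green jar and the blue tin where they are.

Things in the scene. Friction and masses are not known exactly. Their poses are not given: they have to be found in the camera images.
- amber_jar_mid (a point): The jar to move: closed round amber glass jar, orange cap on top, 50 mm in diameter, 90 mm high; loose, upright on the bench, 0.15 to 0.25 kg. The point is its centre, half-way up (45 mm above its foot); z is its axis. It stands a squeeze of 45 N on each finger pad (20 to 25 N carries it) and, on the cork, a push of 30 N; a drop of over 10 mm breaks it.
- disc: Cork disc, 84 mm in diameter, 4 mm thick, glued in the caddy's free cell; origin: centre of its underside, z up, upper face 4 mm above. The light-wood caddy is fixed to the bench, 118 x 236 mm, floor 6 mm thick, wall tops 35 mm above the bench. Its two cells, each 106 x 109 mm inside, hold the disc and the green jar, centres 112 mm apart.
- green_jar_mid (a point): Bystander: a jar of the same size in green glass with a green cap, loose, standing in the caddy's other cell. The point is its centre, half-way up (45 mm above its underside).
- tin_mid (a point): Bystander: a closed blue metal tin with a white top, 50 mm in diameter, 90 mm high, loose, standing on the bench at least 120 mm from the amber jar. The point is its centre, half-way up.

How it is judged:
By the outcome, as a careful person would: the job done as asked, in the order asked, and still so for the second after the job is handed in, with the robot touching nothing.
It also fails if it takes over 45 s, if anything falls off the work surface, if the arm or the gripper's body presses on something with over 40 N, if the wrist force passes 120 N, or if a joint passes its speed limit or range.

ROBOT

A 6-joint arm with a two-finger parallel gripper is mounted at the origin on the work surface. World frame = base frame: x ahead of the robot, y to its left, z up, the work surface at z = 0. Lengths are in m, angles in degrees, forces in N, time in s.
With the tool pointing down it reaches from about 0.3 to 0.775 m from the base axis. Payload 14.6 kg.
Tool frame: the origin (TCP) lies between the finger pads; the fingertips stand 11 mm ahead of it and the grasp point (between the pads) lies 8 mm behind it; y points along the fingers, x is the direction in which the jaws open and shut, and the axes are right-handed (so a half turn about y gives the same grasp; the last joint's range is limited). The gripper opens to 94 mm and grips with 3 to 60 N. Pads are 16 mm wide; open, the fingers measure 119 mm over their backs; the gripper's body (75 mm by 177 mm) begins 78 mm behind the grasp point.
Start: joints at [70.325, 17.183, 87.147, -0, 75.671, -3.816], TCP at [0.15, 0.529, 0.216] pointing down, gripper open.
Joint ranges: [-173.82, 173.82], [-45.26, 126.66], [13.44, 144.39], [-59.66, 239.66], [0, 175.72], [-146.38, 146.38]. Speed limits (degrees/s): [127.2, 127.2, 147.25, 180, 180, 180].

INTERFACE

Orientations are given as [roll, pitch, yaw] about the fixed x, y, z axes, in that order (R = Rz(yaw) Ry(pitch) Rx(roll)).
In Python, from rig import telemetry, cams, job_done gives the robot as it stands.
- The arm moves only by the tool play_rows, never from a script. Its argument "rows" is a list that holds one entry, the list of rows, each a list of 7 numbers: the opening, from -1 (shut) to 1 (fully open), then the shift along the tool's x, y, z in cm, then the turn, a rotation vector about the tool's x, y, z in degrees. A call has 1 to 12 rows; each row is the pose to reach, as a shift and turn from the pose commanded when the call began, along the tool's axes at that moment; what a row does not reach only later rows make up. A row lasts 1/8 s, in which the tool goes at most 62.5 mm and 10.7 degrees, less where a joint would pass 70% of its speed; a pose out of reach is approached as far as the arm can. A call with a gripper value outside its range is refused whole. The fingers move at their own pace and stop on an object; the grip force is fixed at half the most. Time passes only in rows, so rows that repeat a pose let the fingers close. It gives the time, the measured TCP pose, the force and the opening at its end, in the units of the state.
- telemetry.state(): the state, without advancing time (a new reading comes with each control period).
- cams.get_image(name): name is "side" or "top"; returns the picture (480x640x3 uint8, red, green, blue); there is no depth.
- cams.camera_model(name): a dict with "camera_matrix" (3x3 intrinsics, pixels), "dist" ([k1, k2, p1, p2, k3] as OpenCV has them; the pictures are not rectified), "position" and "attitude" of the camera in the world. Camera axes: x right, y down, z forward; pixel columns grow to the right and rows downward; lengths in m; the calibration is good to about 2 mm. A picture is of the moment at which its call begins. camera_model takes no time and is no camera call.
- job_done(): hands the job in, once; it reports no verdict.
Trained networks look in the newest picture that a camera, given by its name, has taken for a name from the list of things; names that differ only in an ending like _2 or _b are one class to them, and where a whole thing is asked for, a point or a joint stands for the part that bears it (a point fixed in the world has none). Each returns a list of dicts, best first, with "score" (0 to 1); they miss things now and then, are a little off and sometimes report something else, mostly with a low value. They report only what shows in the picture. A call takes as long as a camera call.
- cams.boxes_of(target, camera): "bbox" ([left, top, right, bottom] as shares, 0 to 1, of the picture: columns of its width, rows of its height, round what is visible of it).
- cams.cut_out(target, camera): "region" (480x640 bool, what is visible of it) and "bbox" ([left, top, right, bottom] as shares, 0 to 1, of the picture: columns of its width, rows of its height, round what is visible of it).
- cams.tip_of(target, camera): "xy" ([column, row] as shares, 0 to 1, of the picture: columns of its width, rows of its height: a listed point, or the origin of a listed thing).
The state is a dict: "t": time; "q": joint angles; "dq": joint speeds; "tau": joint torques, N m; "position": TCP position; "tcp_rot": TCP orientation; "contact_force": force on the tool from outside, world axes, zero at the start; "wrist_torque": the same for the moment, N m; "width": opening from 0.0 (shut) to 1.0 (fully open).
Only numpy, scipy, OpenCV 4.12 (cv2) and the standard library are available. Lean on these libraries where they do the work, as an engineer would, in place of code of your own. Each camera call takes 0.05 s, during which the arm holds its last target. There are 200 camera calls.

## Working session

There is one attempt and no reset: what is moved stays moved. The work goes in short steps, Python scripts to look and compute and a tool call to move; the robot and the scene stay as the last step left them, time stands still between calls to the robot, and variables do not carry over. Pictures are saved under pics/ and viewed, about 8 in all and at most 12, crops included, and the job is handed in when it is done.

Besides the shell and the picture viewer there is one more tool, called in YAML: its name, and indented under it one key for each argument. play_rows: Moves the arm, as the interface text tells. Its arguments: {"type":"object","properties":{"rows":{"type":"array"}},"required":["rows"]}

```bash
mkdir -p pics
cat > h.py <<'E'
import numpy as np, cv2
from rig import telemetry, cams, job_done
from scipy.spatial.transform import Rotation as R
def ray(cam,xy):
    m=cams.camera_model(cam); K=np.array(m["camera_matrix"]); a=np.array(m["attitude"],float)
    p=cv2.undistortPoints(np.array([[[xy[0]*640,xy[1]*480]]]),K,np.array(m["dist"],float))[0,0]
    Rm=a if a.shape==(3,3) else R.from_euler('xyz',a,degrees=True).as_matrix()
    d=Rm@[p[0],p[1],1]; return np.array(m["position"],float),d/np.linalg.norm(d)
def tri(rs):
    A=sum(np.eye(3)-np.outer(d,d) for o,d in rs); b=sum((np.eye(3)-np.outer(d,d))@o for o,d in rs)
    x=np.linalg.solve(A,b); return x,[np.linalg.norm(np.cross(x-o,d)) for o,d in rs]
E
python3 - <<'E'
from h import *
print(telemetry.state())
ims=[]
for c in ("side","top"):
    print(c,cams.camera_model(c)); im=cams.get_image(c); cv2.imwrite(f"pics/{c}0.png",im[:,:,::-1])
for n in ("amber_jar_mid","disc","green_jar_mid","tin_mid"):
    rs=[]
    for c in ("side","top"):
        r=cams.tip_of(n,c); print(n,c,[(np.round(np.array(k["xy"])*[640,480],1),round(k["score"],2)) for k in r])
        if r: rs.append(ray(c,r[0]["xy"]))
    if len(rs)==2: print(n,*tri(rs))
E
```

```text
{'t': 0.0, 'q': array([ 7.03265691e+01,  1.72134614e+01,  8.71808262e+01,  6.41850179e-04,
        7.56703973e+01, -3.81368696e+00]), 'dq': array([-0.07375795,  0.0288551 ,  0.0641286 ,  0.03703974, -0.12805357,
       -0.03501979]), 'tau': array([-1.30441786e-04, -5.31802976e+01, -3.52743852e+01,  7.08482321e-02,
        2.43696116e-02, -1.10207927e-04]), 'position': array([0.15019984, 0.52882944, 0.21590319]), 'tcp_rot': array([-8.99950773e+01,  6.45002689e-02,  7.41400996e+01]), 'contact_force': array([-0.05499199,  0.47543459, -0.59917716]), 'wrist_torque': array([-2.25943129e-02,  2.58237262e-02,  6.53016513e-05]), 'width': 0.9960342997548597}
side {'camera_matrix': array([[438.02559765,   0.        , 320.97930651],
       [  0.        , 438.02559765, 249.89761881],
       [  0.        ,   0.        ,   1.        ]]), 'dist': array([-0.11136093,  0.        ,  0.        ,  0.        ,  0.        ]), 'position': array([ 0.30333929, -0.61503363,  0.53338963]), 'attitude': array([-124.52250555,   -1.38091043,  -19.99835512])}
top {'camera_matrix': array([[495.92796935,   0.        ,
[... 466 characters left out ...]
0.03818833] [np.float64(0.0042316650384065305), np.float64(0.004231665038406524)]
disc side [(array([297.9, 230.8]), 0.69)]
disc top [(array([226. , 228.5]), 0.88)]
disc [0.55379951 0.18361262 0.00972664] [np.float64(0.0015289615868329756), np.float64(0.001528961586832996)]
green_jar_mid side [(array([279.3, 192. ]), 0.67)]
green_jar_mid top [(array([164.1, 230. ]), 0.79)]
green_jar_mid [0.5397174  0.29032048 0.05705776] [np.float64(5.080060775297783e-05), np.float64(5.08006077529395e-05)]
tin_mid side [(array([293.5, 319.3]), 0.93)]
tin_mid top [(array([380. , 286.4]), 0.72)]
tin_mid [ 0.4504072  -0.11253722  0.03545965] [np.float64(0.0008358375702447925), np.float64(0.0008358375702447247)]
```

View pictures.

View pics/side0.png

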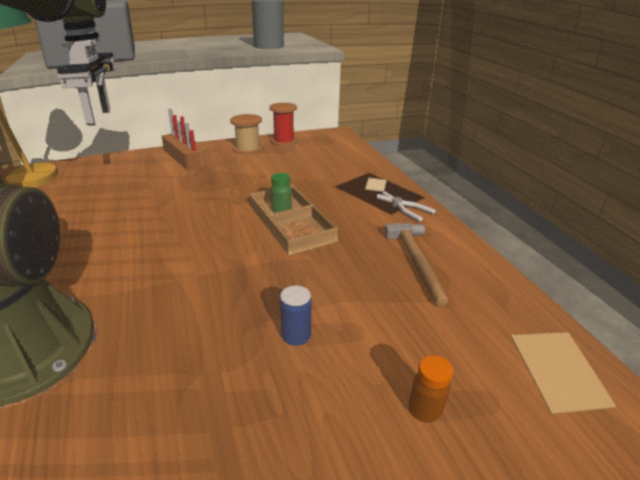

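View pics/top0.png

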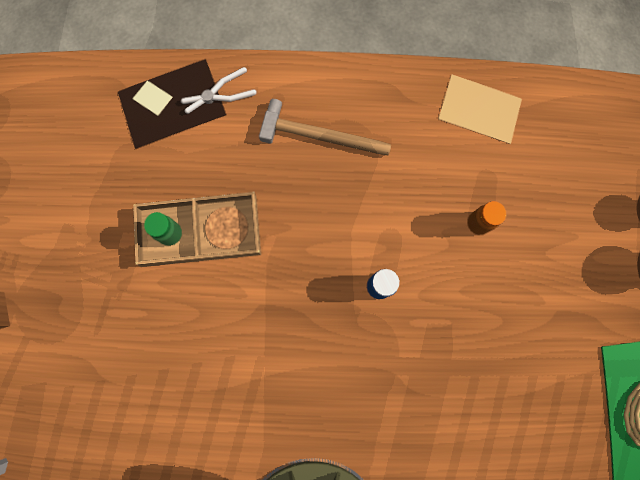

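Side view: the amber jar's cap top is at about (435,366) and its foot at (428,415). The top view has the amber cap at (494,214), the cork disc at (225,228) and the caddy's corners near (135,206), (255,194), (260,253) and (138,266). Next I refine by fitting silhouettes in both views.

```bash
cat >> h.py <<'E'
from scipy.optimize import least_squares
def proj(c,P):
    m=cams.camera_model(c); Rm=R.from_euler('xyz',m["attitude"],degrees=True).as_matrix()
    r=cv2.Rodrigues(Rm.T)[0]; t=-Rm.T@np.array(m["position"])
    return cv2.projectPoints(np.array(P,float),r,t,np.array(m["camera_matrix"]),np.array(m["dist"]))[0][:,0]
def sil(p,r,h):   # bbox of cylinder with foot centre p
    a=np.linspace(0,2*np.pi,72); return np.array([[p[0]+r*np.cos(t),p[1]+r*np.sin(t),p[2]+z] for z in ([0,h] if h else [0]) for t in a])
def fit(n,r,h,p0,camsl=("side","top"),only_z=None):
    obs={}
    for c in camsl:
        k=cams.cut_out(n,c)
        if k: 
            v,u=np.nonzero(k[0]["region"]); obs[c]=np.array([u.min()-.5,v.min()-.5,u.max()+.5,v.max()+.5]); print(n,c,round(k[0]["score"],2),obs[c],len(u))
    def f(p):
        e=[]
        for c,b in obs.items():
            q=proj(c,sil(p,r,h)); e+=list(np.r_[q.min(0),q.max(0)]-b)
        return np.array(e)
    s=least_squares(f,p0,loss="soft_l1"); print(n,"foot",s.x.round(4),"res",f(s.x).round(1)); return s.x
E
python3 - <<'E'
from h import *
fit("amber_jar_mid",.025,.09,[.59,-.31,0]); fit("disc",.042,0,[.554,.184,.01]); fit("green_jar_mid",.025,.09,[.54,.29,.006]);fit("tin_mid",.025,.09,[.45,-.11,0])
for uv in ((135,206),(255,194),(260,253),(138,266)):
    o,d=ray("top",(uv[0]/640,uv[1]/480)); print((o+d*(.035-o[2])/d[2]).round(3))
E
```

```text
amber_jar_mid side 0.67 [407.5 354.5 452.5 422.5] 2152
amber_jar_mid top 0.91 [465.5 200.5 506.5 235.5] 969
amber_jar_mid foot [ 0.5833 -0.3134 -0.0022] res [-1.9 -0.8  0.9  1.5 -0.2 -0.6 -0.1  0.2]
disc side 0.88 [282.5 220.5 318.5 237.5] 412
disc top 0.65 [204.5 206.5 247.5 248.5] 1381
disc foot [0.5573 0.1829 0.0138] res [-1.1 -1.   0.3  1.8 -0.1 -0.5  0.1  0.1]
green_jar_mid side 0.89 [270.5 172.5 292.5 211.5] 720
green_jar_mid top 0.57 [143.5 212.5 180.5 243.5] 843
green_jar_mid foot [0.5466 0.2956 0.0046] res [-0.1 -0.7 -0.3  3.4 -1.7 -4.2  1.5  0.8]
tin_mid side 0.67 [279.5 284.5 311.5 345.5] 1662
tin_mid top 0.86 [366.5 268.5 398.5 298.5] 768
tin_mid foot [ 0.4543 -0.114  -0.0007] res [-0.4 -0.3 -0.3  0.7 -1.1 -1.6  0.9  0.1]
[0.589 0.359 0.035]
[0.619 0.127 0.035]
[0.506 0.112 0.035]
[0.474 0.342 0.035]
```

play_rows:
  rows:
    - [[1, -69.1, 0, -64.8, 0, 98, 0], [1, -69.1, 0, -64.8, 0, 98, 0], [1, -69.1, 0, -64.8, 0, 98, 0], [1, -69.1, 0, -64.8, 0, 98, 0], [1, -69.1, 0, -64.8, 0, 98, 0], [1, -69.1, 0, -64.8, 0, 98, 0], [1, -69.1, 0, -64.8, 0, 98, 0], [1, -69.1, 0, -64.8, 0, 98, 0], [1, -69.1, 0, -64.8, 0, 98, 0], [1, -69.1, 0, -64.8, 0, 98, 0], [1, -69.1, 0, -64.8, 0, 98, 0], [1, -69.1, 0, -64.8, 0, 98, 0]]

```text
t: 2.4
position: [0.495, -0.1396, 0.2166]
tcp_rot: [-90.0, -0.0, -23.9]
contact_force: [1.0, 1.2, 0.1]
width: 1.002
```

play_rows:
  rows:
    - [[1, 15.1, 0, -12.2, 0, 0, 0], [1, 15.1, 0, -12.2, 0, 0, 0], [1, 15.1, 0, -12.2, 0, 0, 0], [1, 15.1, 0, -12.2, 0, 0, 0], [1, 15.1, 6.6, -12.2, 0, 0, 0], [1, 15.1, 6.6, -12.2, 0, 0, 0], [1, 15.1, 6.6, -12.2, 0, 0, 0]]

```text
t: 3.28
position: [0.5835, -0.3098, 0.1525]
tcp_rot: [-90.0, -0.1, -23.8]
contact_force: [-0.4, 0.4, 0.8]
width: 1.001
```

Run:
```python
from h import *
print(telemetry.state()["position"],telemetry.state()["tcp_rot"])
a=cams.get_image("side")[250:470,300:560]; b=cams.get_image("top")[100:320,380:640]
cv2.imwrite("pics/h1.png",cv2.resize(np.hstack([a,b]),None,fx=1.5,fy=1.5)[:,:,::-1])
```

```text
[ 0.58353586 -0.30976653  0.15254105] [-90.00991863  -0.09076359 -23.82770288]
```

View pics/h1.png

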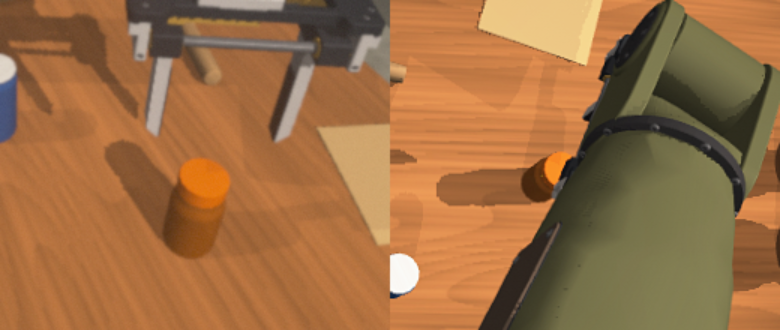

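Run:
```python
from h import *
x=np.array([.915,-.404,0]); t=np.array([.5835,-.3098,.1415])
print("tips",proj("side",[t-x*.047,t+x*.047,t,[.5833,-.3134,.09],[.5833,-.3134,0]]).round(1), proj("top",[[.5833,-.3134,.09]]))
fit("amber_jar_mid",.025,.09,[.59,-.31,0],("side",))
```

```text
tips [[403.2 335.2]
 [477.8 339.2]
 [440.7 337.3]
 [434.6 366.8]
 [423.1 408.1]] [[493.76081079 212.86822131]]
amber_jar_mid side 0.88 [408.5 355.5 452.5 422.5] 2185
amber_jar_mid foot [ 0.6018 -0.2958 -0.0321] res [-0.6  0.3  0.5 -0.4]
```

Run:
```python
from h import *
obs={"side":np.array([408,355,452.5,422.5]),"top":np.array([465.5,200.5,506.5,235.5])}
for b in (0,3):
  for cs in (("side","top"),("side",),("top",)):
    def f(p):
        e=[]
        for c in cs:
            q=proj(c,sil([*p,0],.025,.09)); e+=list(np.r_[q.min(0),q.max(0)]-obs[c]+(b if c=="side" else 0))
        return np.array(e)
    s=least_squares(f,[.58,-.31]); print(b,cs,s.x.round(4),f(s.x).round(1))
```

```text
0 ('side', 'top') [ 0.583  -0.3141] [-2.1 -2.   1.3  1.   0.5 -0.8  0.7  0.2]
0 ('side',) [ 0.5832 -0.3147] [-1.8 -1.7  1.7  1.4]
0 ('top',) [ 0.5824 -0.3129] [-0.1 -0.5  0.1  0.5]
3 ('side', 'top') [ 0.5818 -0.3103] [-1.1 -0.8  1.9  2.1 -1.4 -0.2 -1.2  0.8]
3 ('side',) [ 0.5819 -0.3088] [-1.5 -1.6  1.4  1.2]
3 ('top',) [ 0.5824 -0.3129] [-0.1 -0.5  0.1  0.5]
```

play_rows:
  rows:
    - [[1, 0, 2, -0.3, 0, 0, 0], [1, 0, 4.5, -0.3, 0, 0, 0], [1, 0, 7, -0.3, 0, 0, 0], [1, 0, 9, -0.3, 0, 0, 0], [1, 0, 10.2, -0.3, 0, 0, 0], [1, 0, 10.7, -0.3, 0, 0, 0], [1, 0, 10.7, -0.3, 0, 0, 0]]

```text
t: 4.3
position: [0.582, -0.3129, 0.0437]
tcp_rot: [-90.0, -0.0, -23.9]
contact_force: [-0.4, 0.3, -0.5]
width: 0.999
```

Run:
```python
from h import *
print(telemetry.state()["position"],telemetry.state()["contact_force"])
a=cams.get_image("side")[250:470,300:560]; b=cams.get_image("top")[100:320,380:640]
cv2.imwrite("pics/h2.png",cv2.resize(np.hstack([a,b]),None,fx=1.5,fy=1.5)[:,:,::-1])
```

```text
[ 0.5819723  -0.31291208  0.04366933] [-0.44464313  0.33406128 -0.54870434]
```

View pics/h2.png

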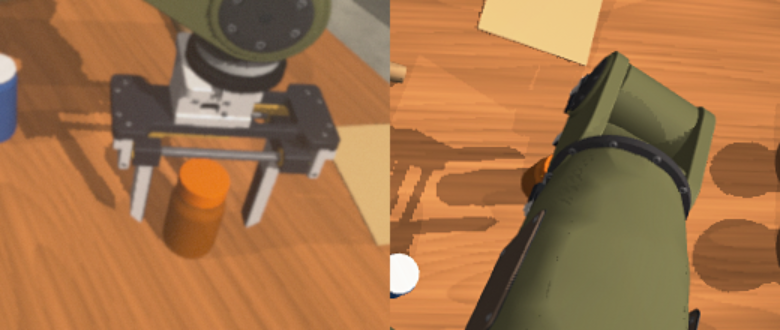

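The jar stands between the fingers: the tips are at crop (137,218) and (251,225), and the jar axis passes through (192,215). Closing.

play_rows:
  rows:
    - [[-1, 0, 0, 0, 0, 0, 0], [-1, 0, 0, 0, 0, 0, 0], [-1, 0, 0, 0, 0, 0, 0], [-1, 0, 0, 0, 0, 0, 0], [-1, 0, 0, 0, 0, 0, 0], [-1, 0, 0, 0, 0, 0, 0], [-1, 0, 0, 0, 0, 0, 0], [-1, 0, 0, 0, 0, 0, 0]]

```text
t: 5.4
position: [0.5819, -0.3128, 0.0435]
tcp_rot: [-90.0, -0.0, -23.9]
contact_force: [0.8, -0.7, 0.4]
width: 0.525
```

play_rows:
  rows:
    - [[-1, 0, -0.5, 0, 0, 0, 0], [-1, 0, -1.5, 0, 0, 0, 0], [-1, 0, -3.5, 0, 0, 0, 0], [-1, 0, -6, 0, 0, 0, 0], [-1, 0, -8.5, 0, 0, 0, 0], [-1, 0, -10.5, 0, 0, 0, 0], [-1, 0, -12, 0, 0, 0, 0], [-1, 0, -12, 0, 0, 0, 0]]

```text
t: 6.4
position: [0.5821, -0.313, 0.1646]
tcp_rot: [-90.0, -0.1, -23.9]
contact_force: [-0.4, -0.1, -2.2]
width: 0.527
```

Run:
```python
from h import *
s=telemetry.state();print(s["position"],s["contact_force"],s["width"])
a=cams.get_image("side")[200:420,300:560]; b=cams.get_image("top")[100:320,380:640]
cv2.imwrite("pics/h3.png",cv2.resize(np.hstack([a,b]),None,fx=1.5,fy=1.5)[:,:,::-1])
x=fit("amber_jar_mid",.025,.09,[.58,-.31,.12])
p=s["position"]; print("side pred foot/top",proj("side",[[p[0],p[1],p[2]-.044],[p[0],p[1],p[2]+.046]]))
```

```text
[ 0.58214335 -0.31296633  0.16464685] [-0.42407438 -0.07689451 -2.15649106] 0.5273359615128903
amber_jar_mid side 0.75 [420.5 286.5 472.5 363.5] 2888
amber_jar_mid top 0.67 [486.5 184.5 514.5 220.5] 450
amber_jar_mid foot [ 0.5902 -0.3037  0.1073] res [-1.9 -0.6  0.1  2.5 -8.2 -6.1 11.4 -0.2]
side pred foot/top [[438.04370916 350.83215029]
 [452.28634153 296.96458095]]
```

View pics/h3.png

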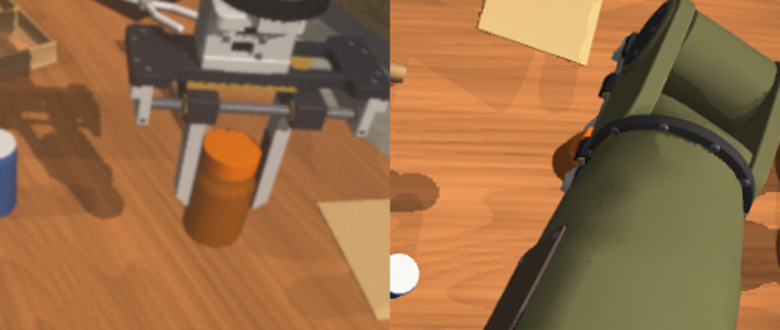

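Held upright: the cap is at crop (232,150) and the foot at (213,243), both where the TCP predicts, with a load of about 2 N. Carrying it to above the disc.

play_rows:
  rows:
    - [[-1, -0.7, 0, 1.3, 0, -1.4, 0], [-1, -2, 0, 4, 0, -4, 0], [-1, -4, 0, 8, 0, -8.3, 0], [-1, -6.5, 0, 12.8, 0, -13.3, 0], [-1, -9.2, 0, 18.1, 0, -18.9, 0], [-1, -11.9, 0, 23.4, 0, -24.4, 0], [-1, -14.6, 0, 28.7, 0, -29.9, 0], [-1, -17.3, 0, 34, 0, -35.4, 0], [-1, -19.5, 0, 38.4, 0, -40, 0], [-1, -21.1, 0, 41.5, 0, -43.2, 0], [-1, -22, 0, 43.3, 0, -45, 0], [-1, -22.4, 0, 44.2, 0, -46, 0]]

```text
t: 8.1
position: [0.5554, 0.1827, 0.1633]
tcp_rot: [-90.0, 0.0, 22.2]
contact_force: [0.0, 0.2, -1.8]
width: 0.524
```

play_rows:
  rows:
    - [[-1, 0, 3, 0, 0, 0, 0], [-1, 0, 6, 0, 0, 0, 0], [-1, 0, 8, 0, 0, 0, 0], [-1, 0, 8.5, 0, 0, 0, 0], [-1, 0, 8.5, 0, 0, 0, 0]]

```text
t: 8.72
position: [0.5561, 0.1816, 0.0789]
tcp_rot: [-90.0, -0.0, 22.1]
contact_force: [0.2, -1.0, -1.4]
width: 0.526
```

Run:
```python
from h import *
s=telemetry.state();print(s["position"],s["tcp_rot"],s["contact_force"],s["width"])
a=cams.get_image("side")[120:280,200:390]; b=cams.get_image("top")[140:300,110:300]
p=s["position"]
for c in ("side","top"):
  print(c,proj(c,[[p[0],p[1],p[2]-.044],[p[0],p[1],p[2]+.046],[.556,.182,.010]]).round(1))
cv2.imwrite("pics/h4.png",cv2.resize(np.hstack([a,b]),None,fx=2,fy=2)[:,:,::-1])
fit("amber_jar_mid",.025,.09,[.556,.182,.03]);fit("amber_jar_mid",.025,.09,[.556,.182,.03],("side",))
```

```text
[0.55607699 0.18161942 0.07887835] [-9.00062034e+01 -1.85371751e-02  2.21014527e+01] [ 0.15482283 -0.95606297 -1.35843232] 0.5260364732155784
side [[299.8 221.3]
 [299.7 184.6]
 [299.7 230.8]]
top [[224.7 225.4]
 [215.7 214.6]
 [226.7 228.1]]
amber_jar_mid side 0.64 [290.5 180.5 312.5 225.5] 802
amber_jar_mid foot [0.5766 0.233  0.0058] res [-0.1  0.1  0.1 -0.1]
amber_jar_mid side 0.64 [290.5 180.5 312.5 225.5] 802
amber_jar_mid foot [0.5766 0.233  0.0058] res [-0.1  0.1  0.1 -0.1]
```

View pics/h4.png

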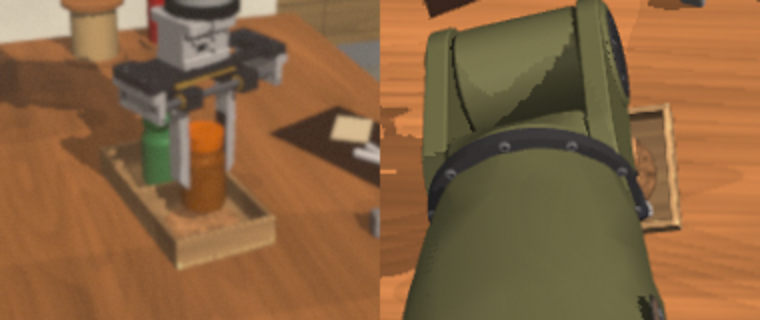

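The jar's foot is above the cork in the free cell (side crop (203,205)), clear of the green jar at (157,155). Lowering in small steps.

play_rows:
  rows:
    - [[-1, 0, 0.8, 0, 0, 0, 0], [-1, 0, 1.5, 0, 0, 0, 0], [-1, 0, 2, 0, 0, 0, 0], [-1, 0, 2, 0, 0, 0, 0]]

```text
t: 9.48
position: [0.5555, 0.182, 0.0579]
tcp_rot: [-90.0, 0.1, 22.1]
contact_force: [0.1, -0.4, -2.6]
width: 0.526
```

play_rows:
  rows:
    - [[-1, 0, 0.15, 0, 0, 0, 0], [-1, 0, 0.3, 0, 0, 0, 0], [-1, 0, 0.3, 0, 0, 0, 0]]

```text
t: 9.85
position: [0.5557, 0.1821, 0.0554]
tcp_rot: [-90.0, 0.0, 22.1]
contact_force: [0.4, -0.2, -2.0]
width: 0.523
```

play_rows:
  rows:
    - [[-1, 0, 0.1, 0, 0, 0, 0], [-1, 0, 0.1, 0, 0, 0, 0], [-1, 0, 0.1, 0, 0, 0, 0]]

```text
t: 10.22
position: [0.5558, 0.182, 0.0545]
tcp_rot: [-90.0, -0.0, 22.1]
contact_force: [0.6, 0.1, -2.2]
width: 0.525
```

play_rows:
  rows:
    - [[-1, 0, 0.05, 0, 0, 0, 0], [-1, 0, 0.05, 0, 0, 0, 0], [-1, 0, 0.05, 0, 0, 0, 0]]

```text
t: 10.6
position: [0.5558, 0.182, 0.054]
tcp_rot: [-90.0, 0.0, 22.1]
contact_force: [-0.1, 0.2, -2.1]
width: 0.525
```

play_rows:
  rows:
    - [[-1, 0, 0.05, 0, 0, 0, 0], [-1, 0, 0.05, 0, 0, 0, 0], [-1, 0, 0.05, 0, 0, 0, 0]]

```text
t: 10.98
position: [0.5558, 0.182, 0.0535]
tcp_rot: [-90.0, -0.0, 22.1]
contact_force: [-0.0, 0.2, -1.0]
width: 0.526
```

play_rows:
  rows:
    - [[-1, 0, 0.04, 0, 0, 0, 0], [-1, 0, 0.04, 0, 0, 0, 0], [-1, 0, 0.04, 0, 0, 0, 0]]

```text
t: 11.35
position: [0.5559, 0.1821, 0.0534]
tcp_rot: [-90.0, -0.0, 22.1]
contact_force: [-2.6, -0.9, 6.2]
width: 0.53
```

Contact is there, with the net vertical force rising to about +8 N from the carrying value. Releasing.

play_rows:
  rows:
    - [[0.3, 0, 0, 0, 0, 0, 0], [0.6, 0, 0, 0, 0, 0, 0], [0.9, 0, 0, 0, 0, 0, 0], [0.9, 0, 0, 0, 0, 0, 0], [0.9, 0, 0, 0, 0, 0, 0], [0.9, 0, 0, 0, 0, 0, 0]]

```text
t: 12.1
position: [0.5558, 0.1821, 0.053]
tcp_rot: [-90.0, 0.0, 22.1]
contact_force: [0.2, 0.2, -0.3]
width: 0.951
```

Run:
```python
from h import *
s=telemetry.state();print(s["position"],s["contact_force"],s["width"])
a=cams.get_image("side")[120:280,200:390]
cv2.imwrite("pics/h5.png",cv2.resize(a,None,fx=3,fy=3)[:,:,::-1])
```

```text
[0.5557607  0.18206403 0.05302808] [ 0.15993915  0.21328804 -0.34650116] 0.9508043658868525
```

View pics/h5.png

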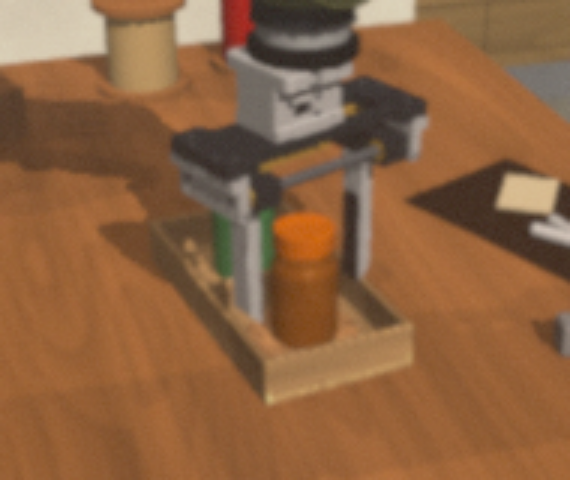

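The jar stands upright (crop (305,280)) with both fingers clear of it. Retreating up and then away.

play_rows:
  rows:
    - [[0.9, 0, -1.5, 0, 0, 0, 0], [0.9, 0, -4, 0, 0, 0, 0], [0.9, 0, -8, 0, 0, 0, 0], [0.9, 0, -13, 0, 0, 0, 0], [0.9, 0, -17, 0, 0, 0, 0], [0.9, -3, -17, -7, 0, 0, 0], [0.9, -5, -17, -12, 0, 0, 0], [0.9, -7, -17, -17, 0, 0, 0], [0.9, -9, -17, -22, 0, 0, 0], [0.9, -11, -17, -27, 0, 0, 0], [0.9, -13, -17, -32, 0, 0, 0], [0.9, -13, -17, -32, 0, 0, 0]]

```text
t: 13.65
position: [0.5555, -0.1664, 0.2239]
tcp_rot: [-90.0, -0.0, 21.9]
contact_force: [-0.0, 0.6, -0.4]
width: 0.952
```

Run:
```python
from h import *
s=telemetry.state();print(s["t"],s["position"],s["contact_force"])
a=cams.get_image("side")[120:280,200:390]; b=cams.get_image("top")[140:300,110:300]
cv2.imwrite("pics/h6.png",cv2.resize(np.hstack([a,b]),None,fx=2,fy=2)[:,:,::-1])
fit("amber_jar_mid",.025,.09,[.556,.182,.01]);fit("green_jar_mid",.025,.09,[.54,.29,.006])
```

```text
13.65 [ 0.55550383 -0.16641764  0.22389794] [-0.01818331  0.63029448 -0.4401392 ]
amber_jar_mid side 0.93 [289.5 191.5 311.5 235.5] 868
amber_jar_mid top 0.66 [206.5 205.5 239.5 238.5] 824
amber_jar_mid foot [0.5576 0.1807 0.0079] res [-0.7 -0.8  0.7  2.3 -1.4 -2.   0.9  1.7]
green_jar_mid side 0.58 [271.5 173.5 291.5 211.5] 666
green_jar_mid top 0.78 [143.5 211.5 181.5 244.5] 882
green_jar_mid foot [0.5456 0.2952 0.0023] res [-1.5 -0.7  0.4  4.4 -1.1 -2.3  1.   0.6]
```

View pics/h6.png

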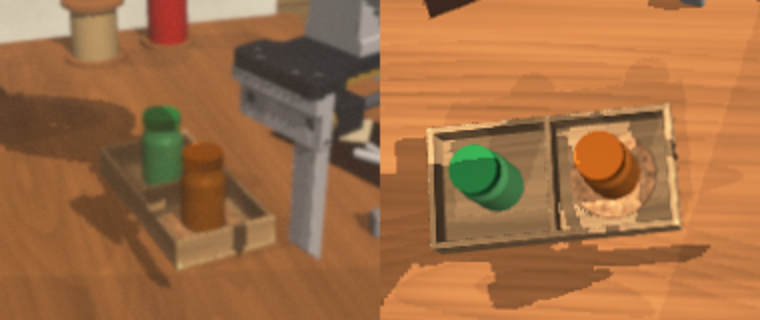

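The jar stands upright and centred on the cork. Its cap is at top crop (600,155), its foot near (618,178), and cork shows all round it. The green jar has not moved.

```bash
python3 -c "
from h import *
print(job_done())"
```

```text
the job is handed in; nothing more can be done
None
```

The amber jar now stands upright on the cork disc in the caddy's free cell. I let go of it, backed the gripper well away and handed the job in at about 14 s of the 45 s allowed.

- **Grip and lift:** I gripped it about 52 mm above its foot, at the fixed force of half the maximum (about 30 N). That is under the 45 N limit but above the 20–25 N that carries it. The load in the air was about 2 N.
- **Setting down:** I lowered it in steps of about 0.5 mm until the wrist force rose to about +6 N, roughly 8 N above the carrying value and well under 30 N. Then I opened the fingers.
- **Final position:** The last pictures put the jar's foot at (0.558, 0.181), within about 2 mm of the disc centre. Cork is visible around it, and the force on the tool is near zero.
- **Bystanders:** The green jar measured the same place before and after, to about 1 mm. I did not measure the blue tin again; the arm passed well above it or to one side.

**Checks that disagreed:**
- The side camera's view of the fingertips was about 3 pixels (about 4 mm) off the arm's reported pose.
- Measured heights varied by a few millimetres. The disc's upper face, for example, came out at 14 mm against the nominal 10 mm.
- With the arm hiding the jar from the top camera, two side-view-only fits and one partly hidden two-view fit were unreliable, so I ignored them.

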